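# Start the curing light, then hold the tooth model level in its beam

## Robot

A 6-joint arm with a two-finger parallel gripper is mounted at the origin on a cart in front of the work surface, level with it; the furniture and walls round the work are solid. World frame = base frame: x ahead of the robot, y to its left, z up, the work surface at z = 0. Lengths are in m, angles in rad, forces in N, time in s.
With the tool pointing down it reaches from about 0.375 to 0.9 m from the base axis. Payload 3.1 kg.
Tool frame: the origin (TCP) lies on the centre line of the jaws, within the pads' length; the fingertips stand 25 mm ahead of it and the grasp point (between the pads) lies 6 mm ahead of it (manip.tip_extent is the distance from the TCP to the fingertips, in m); z points along the fingers, y is the line along which they close (so a half turn about z gives the same grasp; the last joint's range is limited). The gripper opens to 85 mm and grips with 20 to 120 N. Pads are 22 mm wide; open, the fingers measure 114 mm over their backs; the gripper's body (76 mm by 85 mm) begins 54 mm behind the grasp point. The pads swing forward as they close: fully open they stand 13 mm farther back than shut.
Start: joints at [-1.365, 0.527, 1.433, -0, 1.181, -0.178], TCP at [0.234, -0.579, 0.223] pointing down, gripper open.
Joint ranges: [-3.08, 3.08], [-0.75, 2.2], [0.22, 2.44], [-1.43, 4.57], [0, 2.65], [-2.85, 2.85]. Speed limits (rad/s): [2.79, 2.79, 3.14, 3.14, 3.14, 3.14].

## Interface

Orientations are given as a unit quaternion [x, y, z, w].
In Python, from station import readout, imaging, order, manip gives the robot as it stands.
- The arm moves only by the tool move_arm, never from a script. Its argument "rows" is a list of rows, each a list of 7 numbers: the turn, a rotation vector about the tool's x, y, z in degrees, then the shift along the tool's x, y, z in mm, then the closure, from 0 (fully open) to 1 (shut). A call has 1 to 12 rows; each row is the pose to reach, as a shift and turn from the pose commanded when the call began, along the tool's axes at that moment; what a row does not reach only later rows make up. A row lasts 1/12 s, in which the tool goes at most 41.7 mm and 7.16 degrees, less where a joint would pass 70% of its speed; a pose out of reach is approached as far as the arm can. A call with a gripper value outside its range is refused whole. The fingers move at their own pace and stop on an object; "squeeze" is the grip in N (left out, the last holds). Time passes only in rows, so rows that repeat a pose let the fingers close. It gives the time, the measured TCP pose, the force, the opening and the grip force at its end, in the units of the state.
- readout.sense(): the state, without advancing time (a new reading comes with each control period).
- imaging.snapshot(name): name is "scene" or "top" or "wrist"; returns a dict with "img" (480x640x3 uint8, red, green, blue), "z_map" (480x640 float32, m along the optical axis (not along the pixel's ray), 0 where there is no reading), "fovy" (degrees; the focal length in pixels is half the picture's height over the tangent of half this angle, whatever the lens; pixels are square), "cx", "cy" (the principal point, pixels), "rvec" (rotation vector, rad) and "tvec" (3), from world to camera coordinates, as OpenCV has them. Camera axes: x right, y down, z forward; pixel columns grow to the right and rows downward; lengths in m; the calibration is good to about 2 mm. A picture is of the moment at which its call begins.
- order.sign_off(): hands the job in; it is judged then, once.
The state is a dict: "t": time; "q": joint angles; "qd": joint speeds; "tau": joint torques, N m; "tcp_pos": TCP position; "tool_rot": TCP orientation; "force": force on the tool from outside, world axes, zero at the start; "ft_torque": the same for the moment, N m; "finger_gap": opening from 0.0 (shut) to 1.0 (fully open); "gripper_force": force on a finger pad.
Only numpy, scipy, OpenCV 4.12 (cv2) and the standard library are available. Lean on these libraries where they do the work, as an engineer would, in place of code of your own. Each camera call takes 0.05 s, during which the arm holds its last target. There are 200 camera calls.

## Task

The block-out on the front teeth of the model that sits on the pinned base plate has to be light-cured. Start the timed exposure of the curing light clamped in the cradle: squeeze its trigger fully against the grip and let it spring back; then lift the model up off its base plate and bring its front teeth into the beam, facing the light guide's tip, 2 to 3 cm in front of it and centred on it, teeth upward and the model level. Finish while holding it there, steady, in the gripper; keep the model upright all the way, never let it touch the light, and leave the spare model, the glass dish and the bur block where they are.

Things in the scene. Friction and masses are not known exactly. Their poses are not given: they have to be found in the camera images.
- curing_light: white cordless pistol-shaped curing light clamped on its side in a low steel cradle (150 x 96 mm), all fixed. Origin: on the bench under the barrel; z up, x level along the light guide to its tip, y along the level grip, away from the barrel. Barrel: 45 mm thick, x -82 to 60 mm, axis 120 mm up. Grip: x -25 to 9, y 15 to 100 mm, 29 mm high, centred 120 mm up. Straps reach 146 mm up
- trigger (a joint): the light's trigger: grey blade, 16 mm high, beside the grip on its +x side, hinged on an upright pin near the barrel (x 20, y 24.5 mm of curing_light), reaching to y = 77 mm. 0 = free; 0.2 rad = fully squeezed (stop), swung 7 mm towards the grip. A spring resists, about 4.5 N at first, 8 N at the stop (at y = 58 mm), and returns it when let go
- squeeze_point (a point): midway between the back of the grip and the front of the free trigger, at x 1, y 58 mm of curing_light, 120 mm above the bench; axes as curing_light. Grip and free trigger together are 52 mm wide here along x: from above, with the fingers open along x, one goes on each side and closing squeezes the trigger
- light_tip (a point): centre of the end face of the light guide (straight round rod, 11 mm thick, sticking 55 mm out of the nose; round glare shield of 27 mm radius 50 mm behind the tip), 120 mm above the bench, at x 125, y 0 of curing_light; axes as curing_light, so x points out along the beam
- tooth_model: loose dental model on the base plate, 58 x 68 x 28 mm, 65 to 120 g: horseshoe of teeth on a pale base 12 mm thick. Origin: underside, near its middle; z up; the front teeth (closed end of the horseshoe) face -x. Two dowel pins, 5 mm thick, 11 mm long, stick down at x -13 and 13, y 4 mm. It lifts off freely
- front_teeth (a point): front of the front teeth of tooth_model, at mid height of the teeth: x -25, y 4, z 20 mm in tooth_model; axes as tooth_model
- model_grip (a point): midway between the two flat sides of tooth_model's base: x -1, y 4, z 6 mm in it; axes as tooth_model. The flats (at y 33 and -26 mm, 59 mm apart, x -12 to 9 mm, up to z = 12 mm) are parallel, but their common normal is the y axis turned -0.09 rad about z (clockwise from above)
- base_plate: grey base plate under the tooth model, fixed, 58 x 42 mm at the foot, 50 x 38 mm above, 18 mm high, narrower than the model, so fingers can pass beside it; two holes 8 mm wide, 14 mm deep for the pins at x -13 and 13 mm. Origin: centre of the underside; the seated model's origin is at x 0, y -4, z 18 mm, axes parallel
- spare_model: a second, similar dental model, loose on the mat and on no plate, 60 x 68 x 28 mm; leave it. Origin: middle of its underside
- glass_dish: small glass dish, 34 x 36 x 26 mm, loose; leave it. Origin: middle of its underside
- bur_stand: small aluminium block, 34 x 75 x 18 mm, with burs standing in it, 52 mm high over all, loose; leave it. Origin: middle of its underside
Mind the look-alikes: they are no part of the job. Leave any orange look-alike of the tooth_model alone.

How it is judged:
By the outcome, as a careful person would: the job done as asked, in the order asked, and still so for the second after the job is handed in, while the arm keeps its last pose, push and grip.
It also fails if it takes over 48 s, if anything falls off the work surface, if the arm or the gripper's body presses on something with over 40 N, if the wrist force passes 120 N, or if a joint passes its speed limit or range.

## Working session

There is one attempt and no reset: what is moved stays moved. The work goes in short steps, Python scripts to look and compute and a tool call to move; the robot and the scene stay as the last step left them, time stands still between calls to the robot, and variables do not carry over. Pictures are saved under pics/ and viewed, at most 10 in all, crops included, and the job is handed in when it is done.

Besides the shell and the picture viewer there is one more tool, called after "Request:" as name([rows], argument=value, ...), one row to a line, values as JSON. move_arm: Moves the arm, as the interface text tells. Its arguments: {"type":"object","properties":{"rows":{"type":"array"},"squeeze":{"type":"number"}},"required":["rows"]}

```bash
mkdir -p pics; cat > h.py <<'E'
import numpy as np, cv2
from scipy.spatial.transform import Rotation as R
from station import readout, imaging, order, manip
def snap(n):
    s=imaging.snapshot(n); s['f']=240/np.tan(np.radians(s['fovy'])/2)
    s['R']=cv2.Rodrigues(np.array(s['rvec'],float))[0]; s['t']=np.array(s['tvec'],float).ravel(); return s
def cloud(s):
    z=s['z_map']; v,u=np.mgrid[:480,:640]
    p=np.stack([(u-s['cx'])/s['f']*z,(v-s['cy'])/s['f']*z,z],-1)
    w=(p-s['t'])@s['R']; w[z==0]=np.nan; return w
def ray(s,u,v,h):
    d=np.array([(u-s['cx'])/s['f'],(v-s['cy'])/s['f'],1])@s['R']; c=-s['R'].T@s['t']
    return c+d*(h-c[2])/d[2]
def save(s,n): cv2.imwrite('pics/'+n+'.png',s['img'][:,:,::-1])
E
python3 - <<'E'
from h import *
for n in('scene','top'):
    s=snap(n); save(s,n); np.savez(n+'.npz',w=cloud(s),img=s['img']); print(n,-s['R'].T@s['t'],s['R'].round(2).tolist(),s['f'],s['cx'],s['cy'],(s['z_map']>0).mean())
st=readout.sense(); print(st, manip.tip_extent)
E
```

```text
scene [-0.26252291  0.5760086   0.71979285] [[-0.63, -0.78, 0.02], [-0.41, 0.31, -0.86], [0.66, -0.55, -0.52]] 556.8993758019941 321.86142892923743 235.8098809461854 0.9959798177083333
top [ 0.41343308 -0.08660217  1.10733033] [[0.02, -1.0, -0.01], [-0.99, -0.02, -0.11], [0.11, 0.01, -0.99]] 435.97017966523595 319.88527242138736 241.38110835118195 0.9958723958333333
{'t': 0.1, 'q': array([-1.36549452e+00,  5.28414208e-01,  1.43378638e+00,  3.84350023e-05,
        1.18144096e+00, -1.78493785e-01]), 'qd': array([-0.00017138, -0.00161303, -0.00139504, -0.00013181,  0.00045704,
        0.00024866]), 'tau': array([ 1.38719038e-04, -4.43303168e+01, -1.78586036e+01, -2.65426906e-04,
        3.89016655e-03,  2.06765003e-05]), 'tcp_pos': array([ 0.2339273 , -0.57884003,  0.22190244]), 'tool_rot': array([ 9.81644931e-01,  1.90714917e-01,  4.03878005e-06, -1.02459330e-03]), 'force': array([-0.39451984, -0.1722754 ,  0.28179193]), 'ft_torque': array([-0.04827928, -0.01126234,  0.01690729]), 'gripper_force': 0.0, 'finger_gap': 1.0038170487370381} 0.025
```

View pics/top.png

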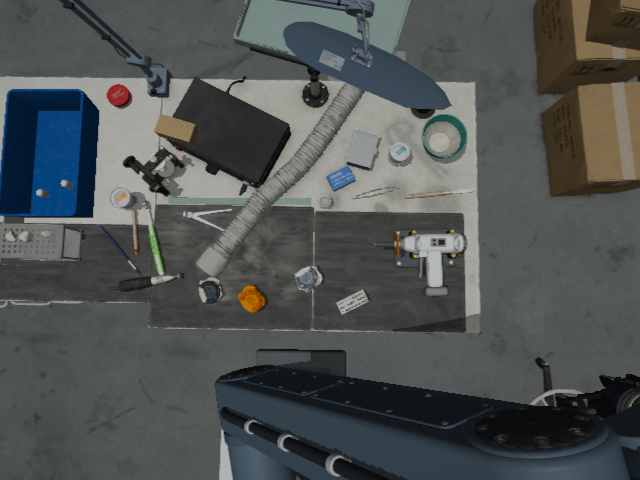

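View pics/scene.png

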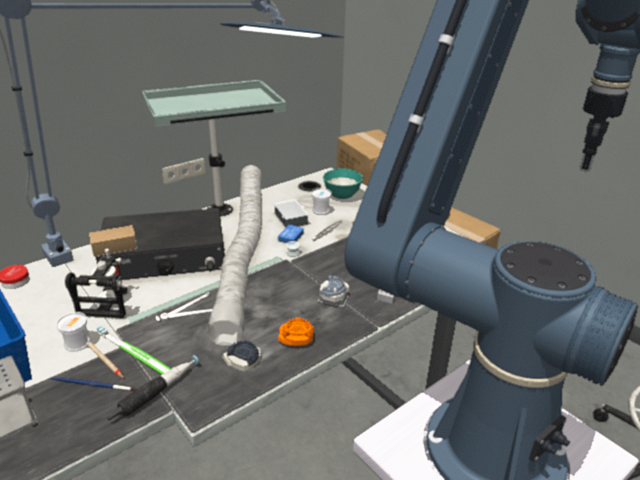

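The top view shows the light near (435,245), with its guide pointing image-left and its grip pointing down. The model candidates are at (210,290) and (308,278), and the orange decoy is at (252,298). Next I'll measure heights.

```bash
python3 - <<'E'
from h import *
d=np.load('top.npz'); w=d['w']; img=d['img']
H=w[...,2]
print('bench',np.nanmedian(H[310:325,330:400]))
for (u,v) in((210,290),(308,278),(252,298)):
    q=w[v-18:v+18,u-18:u+18].reshape(-1,3); q=q[q[:,2]>.008]; print((u,v),np.nanpercentile(q[:,2],[5,25,50,75,95,99]).round(3),q[q[:,2]>.02].mean(0).round(3))
# crops
a=cv2.resize(img[255:320,185:335],None,fx=5,fy=5,interpolation=cv2.INTER_CUBIC)
b=cv2.resize(img[220:305,365:475],None,fx=5,fy=5,interpolation=cv2.INTER_CUBIC)
c=np.zeros((600,800,3),np.uint8); c[:260,:600]=cv2.resize(a,(600,260)); c[270:600,:427]=cv2.resize(b,(427,330))
hm=(np.clip(H,0,.15)/.15*255).astype(np.uint8); hm=cv2.applyColorMap(hm,cv2.COLORMAP_JET)[:,:,::-1]
c[270:600,430:800]=cv2.resize(np.ascontiguousarray(hm[220:305,365:475]),(370,330),interpolation=0)
cv2.imwrite('pics/crop.png',c[:,:,::-1])
# light guide: 
m=(H>.1)&(H<.16)
for u in range(372,408,2):
    vs=np.where(m[225:265,u])[0]+225
    if len(vs): print(u,vs.min(),vs.max(),w[vs.min():vs.max()+1,u].mean(0).round(4), H[vs,u].max().round(4))
E
```

```text
bench 0.0010105835527236234
(210, 290) [0.01  0.014 0.019 0.024 0.052 0.06 ] [0.417 0.191 0.031]
(308, 278) [0.023 0.03  0.035 0.039 0.045 0.047] [ 0.441 -0.045  0.035]
(252, 298) [0.016 0.023 0.028 0.032 0.037 0.04 ] [0.386 0.092 0.029]
374 243 246 [ 0.5163 -0.1983  0.1245] 0.1254
376 242 246 [ 0.5176 -0.2029  0.1234] 0.1261
378 242 246 [ 0.5174 -0.2071  0.1258] 0.1278
380 242 246 [ 0.5176 -0.2118  0.1248] 0.1263
382 242 246 [ 0.5176 -0.2162  0.1256] 0.1279
384 242 246 [ 0.5178 -0.2209  0.124 ] 0.1259
386 242 246 [ 0.5177 -0.2252  0.1257] 0.1286
388 242 246 [ 0.5179 -0.2299  0.1248] 0.127
390 242 246 [ 0.518  -0.2344  0.1244] 0.1268
392 242 246 [ 0.5181 -0.239   0.1243] 0.1291
394 234 252 [ 0.5214 -0.245   0.1152] 0.1294
396 233 255 [ 0.5171 -0.2463  0.1346] 0.1401
398 241 247 [ 0.5175 -0.2513  0.1316] 0.1446
400 239 249 [ 0.5177 -0.2561  0.13  ] 0.1344
402 239 249 [ 0.5178 -0.2605  0.1302] 0.1332
404 238 249 [ 0.5188 -0.2647  0.1317] 0.1373
406 237 250 [ 0.5188 -0.2691  0.1323] 0.1365<stdin>:11: RuntimeWarning: invalid value encountered in cast
```

View pics/crop.png

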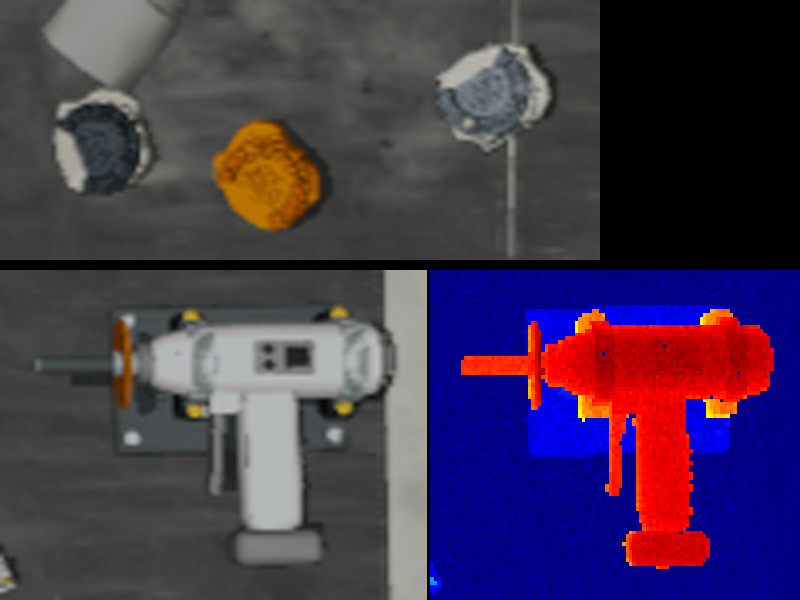

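The target is the model at (308,278): its top is about 46 mm up, so it sits on a plate. The one at (210,290) is the low spare. The light's guide runs along +y, with its tip near column 373. Next I'll fit the light's yaw and check it against the grip and trigger edges.

```bash
cat >> h.py <<'E'
def go(pos,yaw_y,tilt=None):
    """tool down, tool y axis at world angle yaw_y (mod pi); prints turn deg and shift mm in tool axes"""
    st=readout.sense(); r=R.from_quat(st['tool_rot']); best=None
    for k in(0,np.pi):
        a=yaw_y+k; y=np.array([np.cos(a),np.sin(a),0]); z=np.array([0,0,-1.]); T=R.from_matrix(np.stack([np.cross(y,z),y,z],1))
        rv=np.degrees((r.inv()*T).as_rotvec())
        if best is None or np.linalg.norm(rv)<np.linalg.norm(best): best=rv
    print('tcp',st['tcp_pos'].round(4),'q6',st['q'][5].round(3),'t',round(st['t'],2)); print('turn',best.round(2),'shift',(r.inv().apply(np.array(pos)-st['tcp_pos'])*1000).round(1))
E
python3 - <<'E'
from h import *
w=np.load('top.npz')['w']; H=w[...,2]
m=(H>.1)&(H<.13); P=w[236:252,372:393][m[236:252,372:393]]
Q=w[225:262,402:464]; Q=Q[(Q[...,2]>.12)&(Q[...,2]<.16)]
# per-slice barrel centre
for y0 in np.arange(-.40,-.19,.015):
    S=Q[abs(Q[:,1]-y0)<.004] if y0<-.25 else P[abs(P[:,1]-y0)<.004]
    if len(S): print(round(y0,3),((S[:,0].min()+S[:,0].max())/2).round(4),S[:,0].min().round(3),S[:,0].max().round(3))
print('tip y',P[:,1].max(), np.polyfit(P[:,1],P[:,0],1))
G=w[255:305,400:465].reshape(-1,3); G=G[(G[:,2]>.1)]
for x0 in (.44,.45,.46,.47,.48):
    S=G[abs(G[:,0]-x0)<.0025]; print(x0,np.sort(S[:,1]).round(4)[[0,-1]],[ (a.round(4),b.round(4)) for a,b in zip(np.sort(S[:,1])[:-1],np.sort(S[:,1])[1:]) if b-a>.004])
B=w[:,:][(H>.08)&(w[...,0]<.5)&(w[...,0]>.38)&(w[...,1]<-.28)&(w[...,1]>-.4)]; print('grip end x',B[:,0].min())
go([.4615,-.320,.2],np.pi/2)
E
```

```text
-0.4 0.5249 0.507 0.543
-0.385 0.5218 0.499 0.544
-0.37 0.5235 0.499 0.548
-0.355 0.5215 0.501 0.542
-0.34 0.5109 0.48 0.541
-0.325 0.511 0.48 0.542
-0.31 0.5122 0.483 0.542
-0.295 0.5127 0.482 0.543
-0.28 0.5229 0.502 0.544
-0.265 0.5196 0.505 0.534
-0.235 0.5181 0.513 0.523
-0.22 0.518 0.513 0.523
-0.205 0.5178 0.513 0.523
tip y -0.19815760666037205 [-0.02031602  0.51320215]
0.44 [-0.3459 -0.3159] []
0.45 [-0.3497 -0.2969] [(np.float64(-0.3159), np.float64(-0.3031))]
0.46 [-0.3469 -0.2981] [(np.float64(-0.3158), np.float64(-0.3031))]
0.47 [-0.3496 -0.2981] [(np.float64(-0.3156), np.float64(-0.3031))]
0.48 [-0.349  -0.2976] [(np.float64(-0.349), np.float64(-0.3449)), (np.float64(-0.3152), np.float64(-0.3058))]
grip end x 0.40265303912674666
tcp [ 0.2339 -0.5788  0.2219] q6 -0.178 t 0.1
turn [-0.12 -0.   21.99] shift [ 307.9 -154.8   22.3]
```

Request:
move_arm([
  [-0.1,0,3,25,-12.5,0,0],
  [-0.1,0,6,55,-27,0,0],
  [-0.1,0,9,85,-42,2,0],
  [-0.1,0,12,116,-57,5,0],
  [-0.1,0,15,147,-73,8,0],
  [-0.1,0,18,178,-88,12,0],
  [-0.1,0,20.7,209,-103,15,0],
  [-0.1,0,20.7,240,-119,18,0],
  [-0.1,0,20.7,268,-132.5,20,0],
  [-0.1,0,20.7,290,-143.5,22,0],
  [-0.1,0,20.7,302,-149.5,22,0],
  [-0.1,0,20.7,307.4,-152.3,22,0],
], squeeze=30)

```text
t: 1.1
tcp_pos: [0.4629, -0.3214, 0.2004]
tool_rot: [1.0, 0.013, -0.0, 0.0]
force: [0.5, -0.3, 0.0]
finger_gap: 1.0
gripper_force: 0.0
```

```bash
python3 - <<'E'
from h import *
go([.462,-.3225,.126],np.pi/2+.022)
s=snap('wrist'); save(s,'w1')
w=cloud(s); m=(w[...,2]>.1)&(w[...,0]<.5)&(w[...,0]>.44)
for x0 in(.45,.46,.47):
    S=np.sort(w[m&(abs(w[...,0]-x0)<.002)&(w[...,1]<-.28)&(w[...,1]>-.37)&(w[...,2]<.14)][:,1]); print(x0,S[[0,-1]].round(4) if len(S) else 0)
t=snap('top'); wt=cloud(t); save(t,'t2')
q=wt[255:302,285:332]; M=q[...,2]>.034; print('model',np.nanmax(q[...,2]))
E
```

```text
tcp [ 0.4629 -0.3214  0.2004] q6 0.741 t 1.1
turn [0.04 0.02 0.18] shift [-0.9  1.  74.4]
0.45 [-0.3519 -0.2981]
0.46 [-0.351  -0.2994]
0.47 [-0.3512 -0.3001]
model 0.047984478773711654
```

View pics/w1.png

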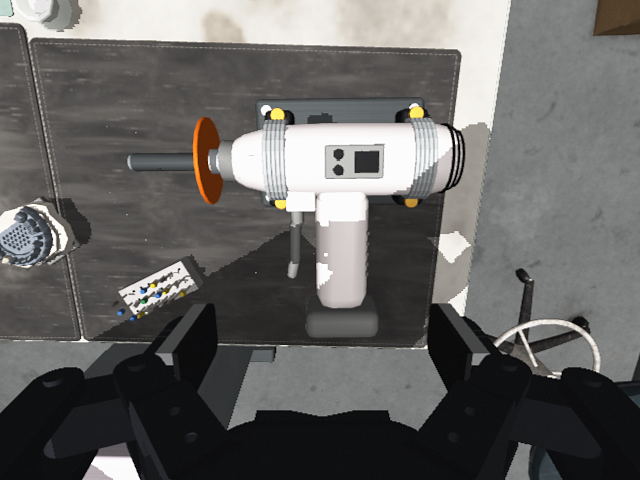

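The wrist view shows the grip at (340,250) and the trigger at (295,245), between the open fingers. Both views agree on the centre to within 2 mm. I'll descend, squeeze and release.

Request:
move_arm([
  [0,0,0.2,-1,2,15,0],
  [0,0,0.2,-1,2,35,0],
  [0,0,0.2,-1,2,55,0],
  [0,0,0.2,-1,2,68,0],
  [0,0,0.2,-1,2,74,0],
  [0,0,0.2,-1,2,74,0],
])

```text
t: 1.7
tcp_pos: [0.4596, -0.326, 0.1254]
tool_rot: [1.0, 0.009, -0.001, -0.0]
force: [0.5, 0.0, 0.1]
finger_gap: 1.0
gripper_force: 0.0
```

Request:
move_arm([
  [0,0,0,0,0,0,0.3],
  [0,0,0,0,0,0,0.4],
  [0,0,0,0,0,0,0.6],
  [0,0,0,0,0,0,0.8],
  [0,0,0,0,0,0,1],
  [0,0,0,0,0,0,1],
  [0,0,0,0,0,0,1],
  [0,0,0,0,0,0,1],
  [0,0,0,0,0,0,1],
], squeeze=30)

```text
t: 2.45
tcp_pos: [0.4612, -0.3253, 0.1269]
tool_rot: [1.0, 0.01, 0.0, 0.001]
force: [-0.3, 0.0, -1.1]
finger_gap: 0.004
gripper_force: 0.0
```

```bash
python3 - <<'E'
from h import *
s=snap('wrist'); t=snap('top')
c=np.zeros((480,800,3),np.uint8); c[:360,:480]=cv2.resize(s['img'],(480,360)); c[:320,480:]=cv2.resize(t['img'][220:320,380:480],(320,320))
cv2.imwrite('pics/w2.png',c[:,:,::-1]); st=readout.sense(); print(st['finger_gap'],st['gripper_force'],st['force'],st['tcp_pos'])
E
```

```text
0.0007363809136230806 0.0 [-0.0973787   0.12575513 -0.0005915 ] [ 0.46113982 -0.32527702  0.12679052]
```

View pics/w2.png

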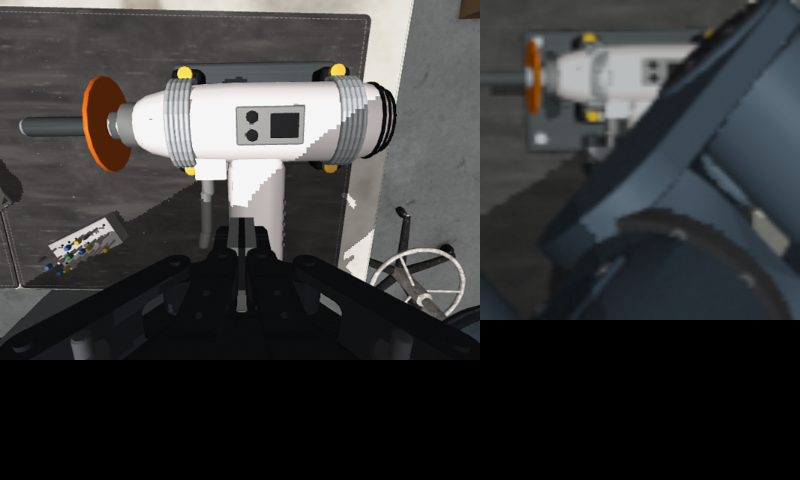

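The fingers closed fully and appear to lie over the grip at (245,240), so something is off in height or position. I'll measure the fingertips in the wrist depth map.

```bash
python3 - <<'E'
from h import *
s=snap('wrist'); w=cloud(s); print('cam',-s['R'].T@s['t'])
for v in range(230,420,8): print(v,[tuple(w[v,u].round(3)) for u in(300,318,327,345,370)])
g=w[225:290,310:375]; print(np.nanmedian(g[:30,:,2]))
E
```

```text
cam [ 0.53164877 -0.32359059  0.27793847]
230 [(np.float64(0.496), np.float64(-0.315), np.float64(0.132)), (np.float64(0.496), np.float64(-0.323), np.float64(0.133)), (np.float64(0.496), np.float64(-0.327), np.float64(0.134)), (np.float64(0.497), np.float64(-0.334), np.float64(0.135)), (np.float64(0.496), np.float64(-0.345), np.float64(0.131))]
238 [(np.float64(0.492), np.float64(-0.315), np.float64(0.132)), (np.float64(0.492), np.float64(-0.323), np.float64(0.132)), (np.float64(0.493), np.float64(-0.327), np.float64(0.135)), (np.float64(0.493), np.float64(-0.334), np.float64(0.134)), (np.float64(0.492), np.float64(-0.345), np.float64(0.131))]
246 [(np.float64(0.449), np.float64(-0.308), np.float64(-0.001)), (np.float64(0.489), np.float64(-0.323), np.float64(0.134)), (np.float64(0.489), np.float64(-0.327), np.float64(0.134)), (np.float64(0.489), np.float64(-0.334), np.float64(0.134)), (np.float64(0.489), np.float64(-0.345), np.float64(0.132))]
254 [(np.float64(0.443), np.float64(-0.308), np.float64(0.0)), (np.float64(0.485), np.float64(-0.323), np.float64(0.133)), (np.float64(0.486),
[... 5554 characters left out ...]
oat64(0.212)), (np.float64(0.478), np.float64(-0.335), np.float64(0.213))]
406 [(np.float64(0.475), np.float64(-0.32), np.float64(0.212)), (np.float64(0.413), np.float64(-0.324), np.float64(0.139)), (np.float64(0.413), np.float64(-0.329), np.float64(0.138)), (np.float64(0.477), np.float64(-0.33), np.float64(0.213)), (np.float64(0.478), np.float64(-0.335), np.float64(0.215))]
414 [(np.float64(0.471), np.float64(-0.32), np.float64(0.209)), (np.float64(0.407), np.float64(-0.324), np.float64(0.137)), (np.float64(0.407), np.float64(-0.329), np.float64(0.137)), (np.float64(0.475), np.float64(-0.33), np.float64(0.214)), (np.float64(0.478), np.float64(-0.335), np.float64(0.217))]
0.13388595297508007
```

In the wrist depth map the shut fingertips sit at z≈0.14, above the grip top at 0.134. With the TCP reading 0.127 they should be at 0.102. I'll check the tool figures before correcting this.

Request:
move_arm([
  [0,0,0,0,0,0,0],
  [0,0,0,0,0,0,0],
  [0,0,0,0,0,0,0],
  [0,0,0,0,0,0,0],
  [0,0,0,0,0,0,0],
  [0,0,0,0,0,0,0],
  [0,0,0,0,-1,5,0],
  [0,0,0,0,-1,10,0],
  [0,0,0,0,-1,15,0],
  [0,0,0,0,-1,15,0],
])

```text
t: 3.48
tcp_pos: [0.4604, -0.3236, 0.1104]
tool_rot: [1.0, 0.01, -0.001, -0.0]
force: [0.0, 0.1, -1.5]
finger_gap: 1.0
gripper_force: 0.0
```

```bash
python3 - <<'E'
from h import *
s=snap('wrist'); w=cloud(s); save(s,'w3'); st=readout.sense(); print(st['tcp_pos'],st['force'],st['finger_gap'])
# fingers: dark pixels near |tool y|~.04-.06
r=R.from_quat(st['tool_rot']); L=(w-st['tcp_pos'])@r.as_matrix()
for sg in(-1,1):
    m=(abs(L[...,0])<.02)&(L[...,1]*sg>.036)&(L[...,1]*sg<.065)&(w[...,2]>.03)
    q=L[m]; q=q[np.argsort(-q[:,2])][:6]; print(sg,m.sum(),q.round(3).tolist())
E
```

```text
[ 0.4605962  -0.32382365  0.1108283 ] [-0.00361313  0.09572003  0.40139574] 1.0038081659413731
-1 15560 [[0.002, -0.043, -0.021], [0.002, -0.043, -0.021], [0.005, -0.043, -0.021], [0.001, -0.043, -0.021], [-0.004, -0.043, -0.021], [-0.007, -0.044, -0.021]]
1 15673 [[0.006, 0.043, -0.021], [-0.004, 0.043, -0.021], [-0.007, 0.042, -0.021], [-0.0, 0.043, -0.021], [0.005, 0.042, -0.021], [0.002, 0.042, -0.021]]
```

View pics/w3.png

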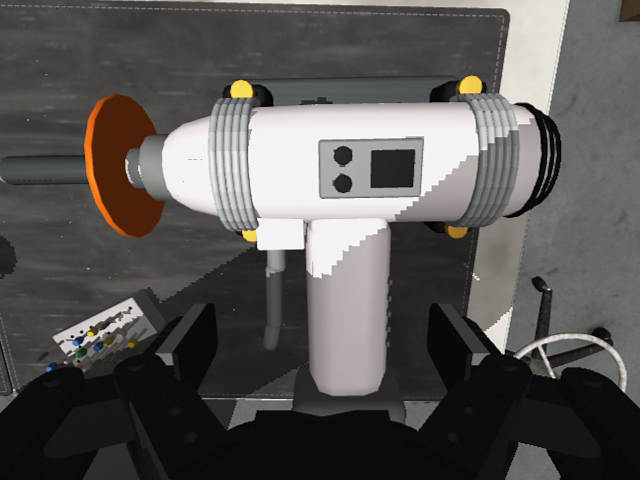

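The open fingertips measure about 21 mm behind the reported TCP. The tool stands roughly 35 mm higher than the figures say, so I'll go by the measured tip. Descending another 25 mm.

Request:
move_arm([
  [0,0,0,0,0,8,0],
  [0,0,0,0,0,16,0],
  [0,0,0,0,0,22,0],
  [0,0,0,0,0,25,0],
  [0,0,0,0,0,25,0],
])

```text
t: 3.95
tcp_pos: [0.4606, -0.3238, 0.0856]
tool_rot: [1.0, 0.009, -0.001, 0.0]
force: [-0.2, -0.4, 0.2]
finger_gap: 1.0
gripper_force: 0.0
```

Request:
move_arm([
  [0,0,0,0,0,0,0.3],
  [0,0,0,0,0,0,0.4],
  [0,0,0,0,0,0,0.6],
  [0,0,0,0,0,0,0.8],
  [0,0,0,0,0,0,1],
  [0,0,0,0,0,0,1],
  [0,0,0,0,0,0,1],
  [0,0,0,0,0,0,1],
  [0,0,0,0,0,0,1],
], squeeze=30)

```text
t: 4.7
tcp_pos: [0.4614, -0.3291, 0.0885]
tool_rot: [1.0, 0.012, 0.001, 0.005]
force: [-5.7, -9.7, 3.1]
finger_gap: 0.527
gripper_force: 33.8
```

The gap is now 45 mm, down from 52, at 34 N, so the trigger is on its stop. I'll release and go up.

Request:
move_arm([
  [0,0,0,0,0,0,1],
  [0,0,0,0,0,0,0.3],
  [0,0,0,0,0,0,0],
  [0,0,0,0,0,0,0],
  [0,0,0,0,0,0,0],
  [0,0,0,0,0,0,0],
  [0,0,0,0,0,-25,0],
  [0,0,0,0,0,-55,0],
  [0,0,0,0,0,-85,0],
  [0,0,0,0,0,-105,0],
  [0,0,0,0,0,-110,0],
  [0,0,0,0,0,-110,0],
])

```text
t: 5.7
tcp_pos: [0.462, -0.3248, 0.1984]
tool_rot: [1.0, 0.01, 0.002, 0.002]
force: [-0.1, -1.4, 0.0]
finger_gap: 0.998
gripper_force: 0.0
```

```bash
python3 - <<'E'
from h import *
st=readout.sense(); print(st['force'],st['finger_gap'])
go([.37,-.045,.19],np.pi/2+.022)
E
```

```text
[-0.14815285 -1.355274    0.00195591] 0.998458923519384
tcp [ 0.462  -0.3248  0.1984] q6 0.742 t 5.7
turn [ 0.26 -0.18 -0.15] shift [ -86.6 -281.5    6.9]
```

Request:
move_arm([
  [0,0,0,-7,-22,0,0],
  [0,0,0,-15,-50,0,0],
  [0,0,0,-24,-80,0,0],
  [0,0,0,-33,-110,0,0],
  [0,0,0,-42,-140,0,0],
  [0,0,0,-51,-170,0,0],
  [0,0,0,-60,-200,0,0],
  [0,0,0,-69,-230,0,0],
  [0,0,0,-76,-255,0,0],
  [0,0,0,-78,-272,0,0],
  [0,0,0,-78,-281,0,0],
  [0,0,0,-78,-281,0,0],
])

```text
t: 6.7
tcp_pos: [0.3764, -0.043, 0.1953]
tool_rot: [1.0, 0.011, -0.001, 0.0]
force: [-0.3, -0.4, 0.4]
finger_gap: 1.004
gripper_force: 0.0
```

```bash
python3 - <<'E'
from h import *
st=readout.sense(); print(st['tcp_pos'],st['q'])
s=snap('wrist'); w=cloud(s); np.savez('m.npz',w=w,img=s['img'],R=s['R'],t=s['t'],f=s['f'],cx=s['cx'],cy=s['cy'])
m=(w[...,2]>.012)&(abs(w[...,0]-.44)<.06)&(abs(w[...,1]+.045)<.06)
v,u=np.where(m); print(u.min(),u.max(),v.min(),v.max()); u0,u1,v0,v1=max(u.min()-15,0),u.max()+15,max(0,v.min()-15),v.max()+15
c=s['img'][v0:v1,u0:u1]; H=w[v0:v1,u0:u1,2]; hm=cv2.applyColorMap((np.nan_to_num(np.clip(H,0,.05))/.05*255).astype(np.uint8),cv2.COLORMAP_JET)[:,:,::-1]
k=min(400/c.shape[1],600/c.shape[0]); print('crop',u0,v0,k)
o=np.hstack([cv2.resize(np.ascontiguousarray(x),None,fx=k,fy=k,interpolation=i) for x,i in((c,2),(hm,0))]); cv2.imwrite('pics/m.png',o[:,:,::-1])
q=w[m]; print(np.percentile(q[:,2],[1,10,50,90,99]).round(4))
for lo,hi in((.026,.034),(.036,.05)):
    p=q[(q[:,2]>lo)&(q[:,2]<hi)][:,:2]; print(lo,p.mean(0).round(4),cv2.minAreaRect(p.astype(np.float32)*1000))
E
```

```text
[ 0.37643923 -0.04296786  0.19533103] [-4.09934563e-01  2.46585371e-01  2.04339900e+00 -1.64410033e-03
  8.53831161e-01  1.14043164e+00]
8 639 110 479
crop 0 95 0.625
[0.0261 0.2237 0.2838 0.2974 0.3023]
0.026 [ 0.4471 -0.041 ] ((441.75927734375, -45.1007080078125), (53.01573944091797, 63.53599166870117), 32.9474983215332)
0.036 [ 0.437  -0.0455] ((437.6463928222656, -44.49258804321289), (44.209693908691406, 56.120574951171875), 33.83445358276367)
```

View pics/m.png

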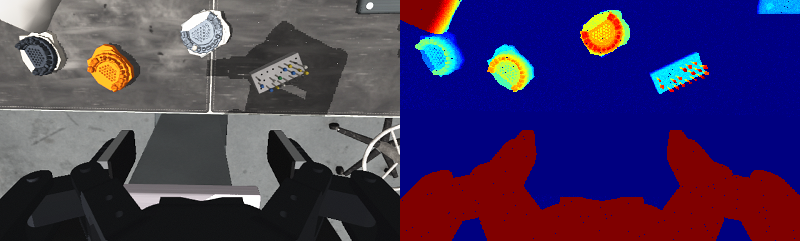

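The wrist view shows the plate model at about (205,35) in the crop, and its teeth (red in the height map) form the arc. I'll enlarge it from the saved data.

```bash
python3 - <<'E'
from h import *
d=np.load('m.npz'); w=d['w']; img=d['img']
u0,u1,v0,v1=280,385,100,200
H=w[v0:v1,u0:u1,2]; hm=cv2.applyColorMap((np.nan_to_num(np.clip(H,.01,.05)-.01)/.04*255).astype(np.uint8),cv2.COLORMAP_JET)[:,:,::-1]
k=3.8
o=np.hstack([cv2.resize(np.ascontiguousarray(x),None,fx=k,fy=k,interpolation=i) for x,i in((img[v0:v1,u0:u1],2),(hm,0))]); cv2.imwrite('pics/m2.png',o[:,:,::-1])
# metric rectified footprint: base top pixels (z .027-.033) and teeth
q=w[v0:v1,u0:u1].reshape(-1,3); q=q[q[:,2]>.012]
print(np.percentile(q[:,2],[2,10,50,90,99]).round(4), q[:,:2].min(0),q[:,:2].max(0))
np.save('mp.npy',q)
h=cv2.convexHull((q[q[:,2]>.022][:,:2]*1000).astype(np.float32))[:,0]; h=cv2.approxPolyDP(h.reshape(-1,1,2),1.0,True)[:,0]
for a,b in zip(h,np.roll(h,-1,0)): print(a.round(1),np.hypot(*(b-a)).round(1),np.degrees(np.arctan2(*(b-a)[::-1])).round(1))
E
```

```text
[0.023  0.0259 0.0351 0.0424 0.0449] [ 0.40892046 -0.08123355] [ 0.47274313 -0.01167568]
[470.9 -64.6] 10.4 82.8
[472.3 -54.2] 12.1 102.8
[469.6 -42.4] 17.0 117.6
[461.7 -27.4] 16.0 132.3
[451.  -15.6] 8.4 152.4
[443.5 -11.7] 8.2 -174.8
[435.3 -12.4] 24.7 -148.6
[414.2 -25.3] 16.2 -101.3
[411.  -41.2] 15.0 -68.1
[416.6 -55.1] 23.1 -60.7
[427.9 -75.2] 12.5 -25.6
[439.2 -80.6] 11.9 11.4
[450.8 -78.2] 24.3 34.2
```

View pics/m2.png

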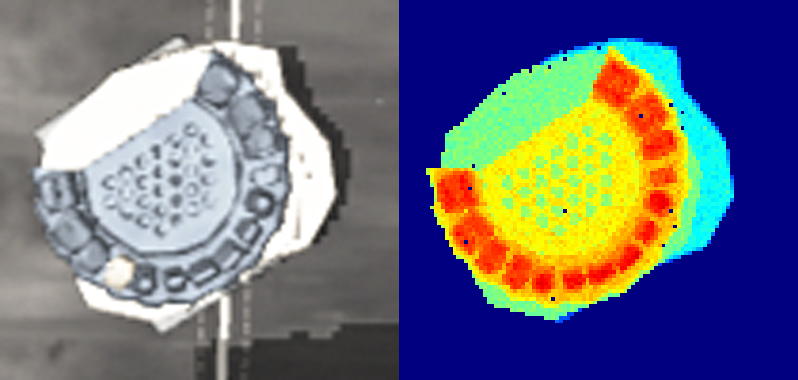

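The closed end faces the lower right at about (225,280), so model +x is at roughly 35–38°. The hull edges of 24.7 and 24.3 mm are the flats. I'll refine with a profile in the model axes.

```bash
python3 - <<'E'
from h import *
q=np.load('mp.npy'); d=np.load('m.npz'); print('cam',(-d['R'].T@d['t']).round(3))
c=np.array([.442,-.045])
for yaw in (38,):
    a=np.radians(yaw); B=np.array([[np.cos(a),-np.sin(a)],[np.sin(a),np.cos(a)]]); P=np.c_[(q[:,:2]-c)@B*1000,q[:,2]*1000]
    for x0 in range(-32,34,3):
        S=P[abs(P[:,0]-x0)<1.5]
        if len(S)>5:
            i,j=S[:,1].argmin(),S[:,1].argmax(); T=S[S[:,2]>38.5]
            print(x0,'ymin',S[i,1:].round(1),'ymax',S[j,1:].round(1),'teeth y',(T[:,1].min().round(1),T[:,1].max().round(1)) if len(T) else '')
# flats: fit yaw by edge points
a=np.radians(38)
for sg in(-1,1):
    E=[]
    for x0 in np.arange(-11,9,1.):
        S=P[abs(P[:,0]-x0)<.8]
        if len(S): E.append(S[(sg*S[:,1]).argmax(),:2])
    E=np.array(E); k=np.polyfit(E[:,0],E[:,1],1); print(sg,np.degrees(np.arctan(k[0]))+38,k,np.std(E[:,1]-np.polyval(k,E[:,0])))
T=q[q[:,2]>.038][:,:2]*1000; (cx,cy),(A,Bx),ang=cv2.fitEllipse(cv2.convexHull(T.astype(np.float32))); print('teeth ellipse',cx,cy,A,Bx,ang, cv2.minAreaRect(T.astype(np.float32)))
print('front', P[:,0].min(), 'back',P[:,0].max())
E
```

```text
cam [ 0.447 -0.041  0.346]
-29 ymin [-19.9  21.4] ymax [-4.2 17.9] teeth y 
-26 ymin [-26.2  20.2] ymax [20.7 17.7] teeth y 
-23 ymin [-28.6  20.6] ymax [23.3 19.3] teeth y (np.float64(-6.4), np.float64(8.0))
-20 ymin [-29.3  17.9] ymax [25.1 29.1] teeth y (np.float64(-12.4), np.float64(14.3))
-17 ymin [-31.8  19.7] ymax [27.2 28.5] teeth y (np.float64(-14.2), np.float64(20.4))
-14 ymin [-32.6  19.2] ymax [30.3 29.5] teeth y (np.float64(-16.9), np.float64(21.8))
-11 ymin [-32.7  18.3] ymax [32.6 29.2] teeth y (np.float64(-18.1), np.float64(25.3))
-8 ymin [-32.4  19.2] ymax [32.3 29.1] teeth y (np.float64(-20.9), np.float64(26.3))
-5 ymin [-31.7  21.5] ymax [31.9 30.8] teeth y (np.float64(-22.7), np.float64(27.2))
-2 ymin [-31.9  20. ] ymax [31.7 29.6] teeth y (np.float64(-23.4), np.float64(28.4))
1 ymin [-31.6  18.5] ymax [30.8 33.9] teeth y (np.float64(-23.8), np.float64(29.1))
4 ymin [-32.5  22.1] ymax [31.7 31.5] teeth y (np.float64(-23.9), np.float64(29.3))
7 ymin [-34.3  18.4] ymax [31.3 34.2] teeth y (np.float64(-21.7), np.float64(29.6))
10 ymin [-35.   17.9] ymax [30.3 33.6] teeth y (np.float64(-23.2), np.float64(26.4))
13 ymin [-32.7  18.2] ymax [30.3 30.4] teeth y (np.float64(-22.1), np.float64(26.8))
16 ymin [-29.8  17.7] ymax [29.8 31.8] teeth y (np.float64(-21.1), np.float64(26.5))
19 ymin [-26.5  23.5] ymax [26.9 30.1] teeth y (np.float64(21.2), np.float64(24.2))
22 ymin [-21.4  21.6] ymax [25.8 32.6] teeth y 
25 ymin [-13.7  19.6] ymax [18.7 28.2] teeth y 
-1 33.78990783828488 [ -0.0736125  -32.34173191] 0.7620877858568039
1 33.67678799507014 [-0.07559781 31.42182397] 0.4400616020929288
teeth ellipse 442.5765686035156 -41.34345245361328 52.63722610473633 53.51030731201172 44.633792877197266 ((437.94085693359375, -44.098899841308594), (40.916908264160156, 53.999855041503906), 33.25848388671875)
front -30.24524087101209 back 26.39277081002282
```

```bash
python3 - <<'E'
from h import *
q=np.load('mp.npy'); c=np.array([.442,-.045]); a=np.radians(38.9); B=np.array([[np.cos(a),-np.sin(a)],[np.sin(a),np.cos(a)]]); P=np.c_[(q[:,:2]-c)@B*1000,q[:,2]*1000]
def med(m): 
    s=P[m][:,2]; return '%5.1f'%np.median(s) if len(s)>1 else '  -  '
print('      '+' '.join('%5d'%y for y in range(-36,-16,2))+' |'+' '.join('%5d'%y for y in range(24,38,2)))
for x0 in range(-30,32,4):
    print('%4d  '%x0+' '.join(med((abs(P[:,0]-x0)<2)&(abs(P[:,1]-y)<1)) for y in range(-36,-16,2))+' |'+' '.join(med((abs(P[:,0]-x0)<2)&(abs(P[:,1]-y)<1)) for y in range(24,38,2)))
for y0 in (-8,0,3,6):
    print(y0,[(x,med((abs(P[:,0]-x)<1)&(abs(P[:,1]-y0)<2))) for x in range(-32,-12,2)],[(x,med((abs(P[:,0]-x)<1)&(abs(P[:,1]-y0)<2))) for x in range(16,32,2)])
E
```

```text
-36   -34   -32   -30   -28   -26   -24   -22   -20   -18 |   24    26    28    30    32    34    36
 -30    -     -     -     -     -     -     -     -     -     -   |  -     -     -     -     -     -     -  
 -26    -     -     -     -     -    25.0  24.9  25.2  25.1  25.8 |  -     -     -     -     -     -     -  
 -22    -     -     -     -    22.1  25.6  25.7  25.0  25.7  25.3 | 19.3   -     -     -     -     -     -  
 -18    -     -     -    23.1  25.5  25.4  25.2  26.0  29.7  30.2 | 29.4  29.1   -     -     -     -     -  
 -14    -     -    23.0  25.8  25.9  25.5  29.1  30.1  34.6  37.1 | 36.3  29.9  29.4  30.8   -     -     -  
 -10    -     -    21.5  25.5  25.0  25.6  29.4  36.0  37.4  38.5 | 42.9  36.2  33.9  30.1  29.5   -     -  
  -6    -     -    22.1  25.3  25.7  25.5  34.5  39.0  42.5  43.3 | 42.0  38.6  37.0  30.2  29.8   -     -  
  -2    -     -    20.3  25.5  24.7  31.3  36.7  41.5  42.0  42.6 | 42.6  43.1  41.9  35.6  31.1   -     -  
   2    -     -    18.5  25.0  25.9  34.2  39.7  43.2  41.8  42.9 | 41.9  41.6  40.0  36.0   -     -     -  
   6    -    19.8 
[... 1181 characters left out ...]
, ' 36.7')] [(16, ' 29.9'), (18, ' 30.0'), (20, ' 29.6'), (22, ' 30.0'), (24, ' 30.0'), (26, ' 29.4'), (28, '  -  '), (30, '  -  ')]
3 [(-32, '  -  '), (-30, '  -  '), (-28, '  -  '), (-26, ' 29.8'), (-24, ' 36.4'), (-22, ' 38.6'), (-20, ' 44.2'), (-18, ' 41.0'), (-16, ' 37.7'), (-14, ' 36.1')] [(16, ' 30.0'), (18, ' 29.6'), (20, ' 29.5'), (22, ' 29.8'), (24, ' 29.8'), (26, ' 29.8'), (28, '  -  '), (30, '  -  ')]
6 [(-32, '  -  '), (-30, '  -  '), (-28, '  -  '), (-26, ' 33.4'), (-24, ' 36.7'), (-22, ' 38.4'), (-20, ' 43.5'), (-18, ' 42.8'), (-16, ' 38.3'), (-14, ' 36.5')] [(16, ' 30.2'), (18, ' 29.8'), (20, ' 29.6'), (22, ' 29.5'), (24, ' 29.9'), (26, ' 29.6'), (28, '  -  '), (30, '  -  ')]
```

The two flats come out exactly parallel at 33.7°, giving a model yaw of 38.9° (33.7 + 5.2) with a grip centre near (0.441,-0.0455). I'll turn and approach.

```bash
python3 - <<'E'
from h import *
go([.4412,-.0455,.09],np.radians(123.7))
E
```

```text
tcp [ 0.3775 -0.0443  0.1956] q6 1.14 t 6.75
turn [  0.06   0.08 -32.5 ] shift [ 63.7   2.4 105.6]
```

Request:
move_arm([
  [0,0,-6,15,0,5,0],
  [0,0,-12,32,1,20,0],
  [0,0,-18,48,2,45,0],
  [0,0,-24,58,2,70,0],
  [0,0,-29,62,2.4,90,0],
  [0,0,-32.5,63.7,2.4,103,0],
  [0,0,-32.5,63.7,2.4,105.6,0],
  [0,0,-32.5,63.7,2.4,105.6,0],
])

```text
t: 7.42
tcp_pos: [0.4414, -0.047, 0.0895]
tool_rot: [0.958, 0.288, -0.001, 0.0]
force: [0.3, -0.4, 0.7]
finger_gap: 1.001
gripper_force: 0.0
```

```bash
python3 - <<'E'
from h import *
s=snap('wrist'); w=cloud(s); st=readout.sense(); r=R.from_quat(st['tool_rot']); L=(w-st['tcp_pos'])@r.as_matrix()*1000
for sg in(-1,1):
    m=(abs(L[...,0])<20)&(L[...,1]*sg>36)&(L[...,1]*sg<65)&(L[...,2]<0); q=L[m]; print('tip',sg,np.sort(q[:,2])[-5:].round(1), 'inner y',(q[q[:,2]>-30][:,1]*sg).min().round(1))
# model in tool coords
m=(w[...,2]>.0235)&(w[...,2]<.05)&(abs(L[...,0])<45)&(abs(L[...,1])<45); M=L[m]
for x0 in range(-12,28,4):
    S=M[abs(M[:,0]-x0)<1.5]; print(x0,(S[:,1].min().round(1),S[:,1].max().round(1)) if len(S) else '-')
go([.4412,-.0455,-.009],np.radians(123.7))
E
```

```text
tip -1 [-20.8 -20.6 -20.5 -20.2 -20. ] inner y 42.5
tip 1 [-20.3 -20.1 -19.8 -19.8 -19.7] inner y 41.8
-12 (np.float64(-33.3), np.float64(30.5))
-8 (np.float64(-33.2), np.float64(31.2))
-4 (np.float64(-32.9), np.float64(30.4))
0 (np.float64(-32.5), np.float64(29.6))
4 (np.float64(-33.6), np.float64(28.7))
8 (np.float64(-33.0), np.float64(29.6))
12 (np.float64(-31.6), np.float64(31.6))
16 (np.float64(-31.5), np.float64(30.2))
20 (np.float64(-28.5), np.float64(25.6))
24 (np.float64(-23.4), np.float64(19.4))
tcp [ 0.4417 -0.0469  0.0903] q6 0.632 t 7.47
turn [ 0.06  0.07 -0.25] shift [ 0.5 -1.6 99.3]
```

Request:
move_arm([
  [0,0,-0.2,0,-1.6,20,0],
  [0,0,-0.2,0,-1.6,45,0],
  [0,0,-0.2,0,-1.6,65,0],
  [0,0,-0.2,0,-1.6,80,0],
  [0,0,-0.2,0,-1.6,92,0],
  [0,0,-0.2,0,-1.6,98,0],
  [0,0,-0.2,0,-1.6,98,0],
])

```text
t: 8.05
tcp_pos: [0.4409, -0.0453, -0.0075]
tool_rot: [0.957, 0.29, -0.0, 0.001]
force: [-0.1, 0.2, -0.1]
finger_gap: 1.002
gripper_force: 0.0
```

Request:
move_arm([
  [0,0,0,0,0,0,0.15],
  [0,0,0,0,0,0,0.2],
  [0,0,0,0,0,0,0.25],
  [0,0,0,0,0,0,0.3],
  [0,0,0,0,0,0,0.35],
  [0,0,0,0,0,0,0.5],
  [0,0,0,0,0,0,0.5],
  [0,0,0,0,0,0,0.5],
], squeeze=40)

```text
t: 8.72
tcp_pos: [0.441, -0.045, -0.0059]
tool_rot: [0.957, 0.29, 0.001, 0.001]
force: [-0.2, 1.0, 10.3]
finger_gap: 0.683
gripper_force: 40.4
```

The gap is 58 mm, which matches the 59 mm between the flats. Now I'll lift straight up.

Request:
move_arm([
  [0,0,0,0,0,-3,0.5],
  [0,0,0,0,0,-6,0.5],
  [0,0,0,0,0,-10,0.5],
  [0,0,0,0,0,-15,0.5],
  [0,0,0,0,0,-25,0.5],
  [0,0,0,0,0,-40,0.5],
  [0,0,0,0,0,-60,0.5],
  [0,0,0,0,0,-80,0.5],
  [0,0,0,0,0,-92,0.5],
  [0,0,0,0,0,-98,0.5],
  [0,0,0,0,0,-98,0.5],
])

```text
t: 9.63
tcp_pos: [0.4413, -0.045, 0.092]
tool_rot: [0.957, 0.291, 0.001, 0.002]
force: [1.2, -0.3, -1.3]
finger_gap: 0.679
gripper_force: 42.8
```

```bash
cat >> h.py <<'E'
def held(n='wrist',dbg=True):
    s=snap(n); w=cloud(s); st=readout.sense(); r=R.from_quat(st['tool_rot']); L=(w-st['tcp_pos'])@r.as_matrix()*1000
    m=(abs(L[...,0])<38)&(abs(L[...,1])<29)&(L[...,2]<5)&(L[...,2]>-45)
    return s,w,L,m,st
E
python3 - <<'E'
from h import *
s,w,L,m,st=held(); save(s,'w5'); q=L[m]; print(len(q),st['finger_gap'],st['gripper_force'],st['force'])
print('tool z',np.percentile(q[:,2],[1,5,25,50,75,95]).round(1))
# colour: bluish teeth vs white base
for x0 in range(-34,36,4):
    S=q[abs(q[:,0]-x0)<2]; print(x0,len(S),S[:,1].min().round(1) if len(S) else '',S[:,1].max().round(1) if len(S) else '', np.median(S[:,2]).round(1) if len(S) else '', np.percentile(S[:,2],3).round(1) if len(S) else '')
E
```

```text
15226 0.6759841340678767 42.83274811728916 [-0.69113516  0.38227654 -1.48723861]
tool z [-44.8 -44.2 -42.2 -40.6 -36.4 -29.3]
-34 0    
-30 0    
-26 24 20.7 24.9 -32.1 -32.6
-22 105 -12.9 28.9 -32.1 -44.3
-18 144 -26.1 28.9 -43.5 -45.0
-14 703 -28.8 29.0 -43.7 -44.9
-10 976 -29.0 29.0 -42.2 -44.7
-6 1112 -29.0 28.9 -42.0 -44.7
-2 1138 -29.0 29.0 -41.8 -44.3
2 1190 -29.0 29.0 -41.7 -43.9
6 1186 -29.0 29.0 -41.8 -44.0
10 959 -29.0 29.0 -42.1 -44.3
14 1978 -28.8 29.0 -39.0 -43.8
18 1937 -26.2 29.0 -36.7 -44.4
22 1832 -25.4 29.0 -36.3 -40.3
26 1877 -18.5 23.0 -32.9 -37.3
30 65 -1.7 4.6 -28.2 -34.8
34 0
```

View pics/w5.png

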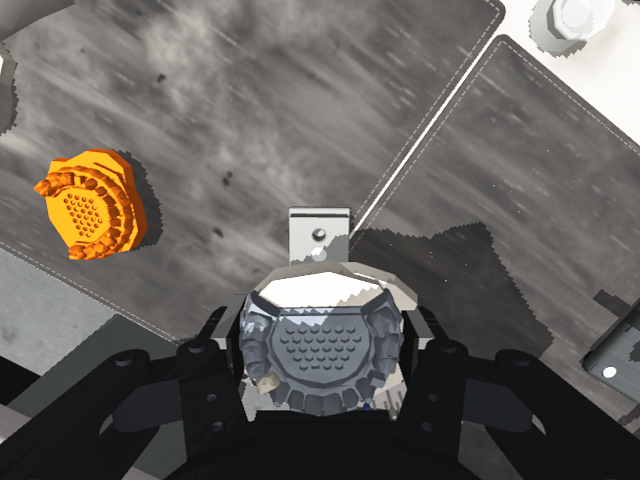

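The model is held, with the base plate visible at (320,235) below it. I'll check level, then compute the transfer.

```bash
cat >> h.py <<'E'
def palate(L,cx=0,cy=0):
    m=(np.hypot(L[...,0]-cx,L[...,1]-cy)<11)&np.isfinite(L[...,2])&(L[...,2]<-30)&(L[...,2]>-60); q=L[m]
    A=np.c_[q[:,:2],np.ones(len(q))]; k=np.linalg.lstsq(A,q[:,2],rcond=None)[0]; return np.degrees(k[:2]).round(2),k[2].round(1),len(q)
E
python3 - <<'E'
from h import *
s,w,L,m,st=held(); print('now',palate(L,0,0))
d=np.load('m.npz')['w']; T=R.from_euler('z',33.8,degrees=True)*R.from_rotvec([np.pi,0,0]); L0=(d-np.array([.441,-.045,-.006]))@T.as_matrix()*1000
print('before',palate(L0,0,0))
q=L[(abs(L[...,0])<38)&(abs(L[...,1])<27)&(L[...,2]<-46)&(L[...,2]>-60)]; print('teeth x',q[:,0].min(),'y',q[:,1].min(),q[:,1].max(), 'top',np.percentile(q[:,2],2)); q0=L0[(abs(L0[...,0])<38)&(abs(L0[...,1])<30)&(L0[...,2]<-46)&(L0[...,2]>-60)]; print('before x',q0[:,0].min(),q0[:,1].min(),q0[:,1].max(),np.percentile(q0[:,2],2))
go([.5165,-.06,.076],np.radians(176.1)); go([.5165,-.1495,.076],np.radians(176.1))
E
```

```text
now (array([ 0.63, -0.09]), np.float64(-40.6), 2707)
before (array([ 3.32, -1.35]), np.float64(-40.0), 556)
teeth x -19.436563497641178 y -26.91505556532894 26.032557602716928 top -51.419650692264725
before x -20.71787686110704 -28.771716976628046 24.29603329978004 -51.39864257508355
tcp [ 0.4404 -0.0447  0.0906] q6 0.63 t 9.73
turn [  0.06   0.08 -52.31] shift [54.7 55.  14.7]
tcp [ 0.4404 -0.0447  0.0906] q6 0.63 t 9.73
turn [  0.06   0.08 -52.31] shift [  5.  129.4  14.8]
```

Request:
move_arm([
  [0,0,-3,3,3,1,0.5],
  [0,0,-8,8,8,2,0.5],
  [0,0,-13,13,13,3,0.5],
  [0,0,-18,18,18,4,0.5],
  [0,0,-23,23,23,6,0.5],
  [0,0,-28,29,29,8,0.5],
  [0,0,-33,35,35,10,0.5],
  [0,0,-38,41,41,12,0.5],
  [0,0,-43,47,47,13,0.5],
  [0,0,-48,52,52,14,0.5],
  [0,0,-51,54.7,55,14.7,0.5],
  [0,0,-52.3,54.7,55,14.7,0.5],
])

```text
t: 10.73
tcp_pos: [0.517, -0.0603, 0.0746]
tool_rot: [0.73, 0.683, -0.001, 0.0]
force: [0.3, -0.2, -1.3]
finger_gap: 0.683
gripper_force: 42.8
```

```bash
cat > chk.py <<'E'
from h import *
s,w,L,m,st=held(); print('palate',palate(L),st['finger_gap'],st['gripper_force'],st['force'])
b=np.array([-.022,1,0]); b/=np.linalg.norm(b)
# guide in wrist view
g=w[(w[...,2]>.11)&(w[...,2]<.13)&(abs(w[...,0]-.5175)<.012)&(w[...,1]<-.185)&(w[...,1]>-.24)]; print('guide wrist',len(g),g[:,1].max() if len(g) else '',np.median(g[:,0]) if len(g) else '')
t=snap('top'); W=cloud(t)
g=W[(W[...,2]>.115)&(W[...,2]<.132)&(abs(W[...,0]-.5175)<.012)&(W[...,1]<-.185)&(W[...,1]>-.24)]; print('guide top',len(g),g[:,1].max() if len(g) else '',g[:,0].min() if len(g) else '',g[:,0].max() if len(g) else '')
# teeth, wrist camera, world
tcp=st['tcp_pos']; d=w-tcp; a=d@b; c=d@np.array([1,.022,0])
for lo,hi in((.036,.041),(.041,.046),(.046,.055)):
    mm=(d[...,2]>lo)&(d[...,2]<hi)&(abs(a)<.035)&(abs(c)<.027); i=np.where(mm.ravel())[0]
    if len(i): p=w.reshape(-1,3)[i]; k=p[np.argsort(p@b)[:8]]; print(lo,len(i),'front',k.mean(0).round(4),'lateral',p[:,0].min().round(4),p[:,0].max().round(4))
mm=(W[...,2]>.10)&(W[...,2]<.16)&(abs(W[...,0]-tcp[0])<.036)&(W[...,1]>tcp[1]-.04)&(W[...,1]<tcp[1]+.04); p=W[mm]; print('top cam pts',len(p),p[:,1].min() if len(p) else '')
go([.5165,-.1495,.076],np.radians(176.1))
E
python3 chk.py
```

```text
palate (array([0.39, 0.14]), np.float64(-39.8), 2700) 0.681779027396108 42.83634604365943 [-1.35894129 -0.36908069 -1.07822212]
guide wrist 0  
guide top 94 -0.1978763719890156 0.512772950010407 0.5227962317735037
0.036 5226 front [ 0.5162 -0.0741  0.1151] lateral 0.489 0.5428
0.041 5635 front [ 0.5183 -0.0821  0.1175] lateral 0.4891 0.5432
0.046 4505 front [ 0.518  -0.0794  0.1232] lateral 0.4901 0.5426
top cam pts 6 -0.07397294262365497
tcp [ 0.5157 -0.0598  0.0749] q6 -0.259 t 10.83
turn [-0.13  0.05 -0.05] shift [-89.4   6.9  -1. ]
```

The model is level to within 0.4° and the teeth are where predicted. I'll approach along the beam.

Request:
move_arm([
  [0,0,0,-6,0.5,0,0.5],
  [0,0,0,-16,1,-0.5,0.5],
  [0,0,0,-28,2,-1,0.5],
  [0,0,0,-40,3,-1.5,0.5],
  [0,0,0,-52,4,-1.5,0.5],
  [0,0,0,-63,5,-1.5,0.5],
  [0,0,0,-72,6,-1.5,0.5],
  [0,0,0,-80,6.5,-1.5,0.5],
  [0,0,0,-86,7,-1.5,0.5],
  [0,0,0,-89,7,-1.5,0.5],
  [0,0,0,-89.5,7,-1.5,0.5],
  [0,0,0,-89.5,7,-1.5,0.5],
])

```text
t: 11.83
tcp_pos: [0.5174, -0.1497, 0.0777]
tool_rot: [0.731, 0.683, -0.0, 0.0]
force: [-1.0, -0.5, -1.4]
finger_gap: 0.68
gripper_force: 42.8
```

```bash
python3 chk.py; python3 - <<'E'
from h import *
s=snap('wrist'); t=snap('top')
c=np.zeros((480,800,3),np.uint8); c[:360,:480]=cv2.resize(s['img'],(480,360)); c[:320,480:]=cv2.resize(t['img'][195:295,310:410],(320,320))
cv2.imwrite('pics/f.png',c[:,:,::-1])
E
```

```text
palate (array([0.39, 0.05]), np.float64(-40.0), 2707) 0.6799206529159028 42.82615736570733 [-0.15581775  0.22653492 -1.02491558]
guide wrist 0  
guide top 0   
0.036 5034 front [ 0.5163 -0.1636  0.118 ] lateral 0.4902 0.5443
0.041 6017 front [ 0.5186 -0.1715  0.1207] lateral 0.4902 0.5443
0.046 4593 front [ 0.5193 -0.1692  0.1254] lateral 0.4905 0.5429
top cam pts 0 
tcp [ 0.5174 -0.1493  0.0777] q6 -0.419 t 11.93
turn [0.   0.08 0.02] shift [-0.3 -0.9  1.7]
```

View pics/f.png

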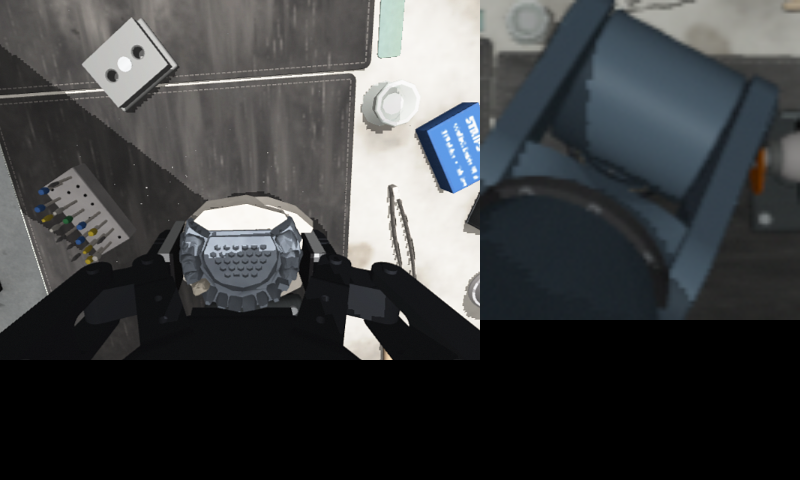

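The wrist view shows the model held upright at (245,260), and the emptied plate is in view at (130,65). The plate's pose gives an independent check of yaw and grip offset.

```bash
python3 - <<'E'
from h import *
s=snap('wrist'); w=cloud(s)
m=(w[...,2]>.014)&(w[...,2]<.022)&(abs(w[...,0]-.442)<.05)&(abs(w[...,1]+.045)<.05); q=w[m]; print(len(q),np.median(q[:,2]),cv2.minAreaRect((q[:,:2]*1000).astype(np.float32)))
st=readout.sense(); r=R.from_quat(st['tool_rot']).as_matrix(); print('tool x yaw',np.degrees(np.arctan2(r[1,0],r[0,0])),'tilt',r[2].round(4))
t=np.load('top.npz')['w']; g=t[236:252,360:393]; g=g[(g[...,2]>.112)&(g[...,2]<.13)]; y=g[:,1]
b=t[225:235,405:462]  # barrel control panel side ignored
e=[]; 
for y0 in np.arange(-.385,-.35,.004):
    S=t[220:262,400:470].reshape(-1,3); S=S[(abs(S[:,1]-y0)<.003)&(S[:,2]>.135)&(S[:,2]<.15)]; e.append((y0,(S[:,0].min()+S[:,0].max())/2))
e+= [(a,np.median(g[abs(y-a)<.003][:,0])) for a in np.arange(-.235,-.2,.005)]
e=np.array(e); k=np.polyfit(e[:,0],e[:,1],1); print('beam slope',k[0],'x at tip',np.polyval(k,-.198),'at -.173',np.polyval(k,-.173)); print(np.polyfit(y,g[:,0],1))
E
```

```text
6914 0.017965832842316617 ((438.8179931640625, -43.681888580322266), (50.55254364013672, 38.91218185424805), 33.185707092285156)
tool x yaw 86.13335273756944 tilt [-1.5e-03  3.0e-04 -1.0e+00]
beam slope -0.03353986398791168 x at tip 0.5169033567486685 at -.173 0.5160648601489708
[-0.02031602  0.51320215]
```

The plate's yaw is 33.2°, so the seated model was about 5° off my estimate, though the pads may have turned it into line in its loose holes. I'll measure the held model's yaw with the same teeth rectangle that read 33.3–33.8° when it was seated.

```bash
python3 - <<'E'
from h import *
def ana(w,tcp,yaw,tag):
    a=np.radians(yaw); B=np.array([[np.cos(a),-np.sin(a)],[np.sin(a),np.cos(a)]])
    q=w.reshape(-1,3); P=np.c_[(q[:,:2]-tcp[:2])@B,q[:,2]-tcp[2]]*1000
    for th in(42,44,46):
        T=P[(P[:,2]>th)&(P[:,2]<56)&(abs(P[:,0])<36)&(abs(P[:,1])<28.7)]
        print(tag,th,len(T),[np.round(x,1) for x in cv2.minAreaRect(T[:,:2].astype(np.float32))], 'front x',np.sort(T[:,0])[:10].mean().round(1),end=' ')
        print()
    # palate back edge: level step between 34..41 above tcp at |y|<13, in x 5..25
    E=[]
    for y0 in np.arange(-12,15,1.):
        S=P[(abs(P[:,1]-y0)<.6)&(P[:,0]>0)&(P[:,0]<30)&(P[:,2]>30)&(P[:,2]<45)]; S=S[np.argsort(S[:,0])]
        hi=S[S[:,2]>38.6]
        if len(hi): E.append((y0,np.percentile(hi[:,0],97)))
    E=np.array(E); k=np.polyfit(E[:,0],E[:,1],1); r=E[:,1]-np.polyval(k,E[:,0]); E=E[abs(r)<1.5]; k=np.polyfit(E[:,0],E[:,1],1); print(tag,'back edge yaw rel',np.degrees(-np.arctan(k[0])).round(2),'x',k[1].round(1),len(E))
ana(np.load('m.npz')['w'],np.array([.441,-.045,-.006]),33.2,'seated')
s,w,L,m,st=held(); ana(w,st['tcp_pos'],86.13,'held')
E
```

```text
seated 42 1614 [array([-2.5,  1.4]), array([44.2, 54.5]), np.float64(0.6)] front x -23.6 
seated 44 1032 [array([-2.1,  2. ]), array([40.9, 53.2]), np.float64(0.1)] front x -21.8 
seated 46 801 [array([-1.7,  2. ]), array([38.1, 52.7]), np.float64(1.0)] front x -20.5 
seated back edge yaw rel -0.46 x 13.5 27
held 42 8008 [array([-0.9, -0.2]), array([44. , 57.3]), np.float64(0.4)] front x -21.5 
held 44 5923 [array([ 0. , -0.6]), array([40. , 56.7]), np.float64(1.3)] front x -19.0 
held 46 4674 [array([-0.3, -0.9]), array([37.5, 56.4]), np.float64(2.0)] front x -18.9 
held back edge yaw rel 0.9 x 14.4 27
```

```bash
cat > yaw.py <<'E'
from h import *
def prep(w,img,tcp,yaw):
    a=np.radians(yaw); B=np.array([[np.cos(a),-np.sin(a)],[np.sin(a),np.cos(a)]])
    P=np.dstack([(w[...,:2]-tcp[:2])@B,w[...,2]-tcp[2]])*1000
    m=(P[...,2]>26)&(P[...,2]<56)&(abs(P[...,0])<34)&(abs(P[...,1])<29); return P,m
d=np.load('m.npz'); s,w,L,_,st=held()
A=prep(d['w'],d['img'],np.array([.441,-.045,-.006]),33.2); Hh=prep(w,s['img'],st['tcp_pos'],86.13)
for (P,m),img,tag in((A,d['img'],'seated'),(Hh,s['img'],'held')):
    I=img.astype(int); cr=m&(I[...,0]-I[...,2]>25)&(P[...,2]>36); 
    if cr.any(): print(tag,'cream',cr.sum(),np.median(P[cr],0).round(1))
    bl=m&(I[...,2]*1.0/(I[...,0]+1)>1.1); q=P[bl]; print(tag,'blue',bl.sum(),q.mean(0).round(1))
    E=[]
    for y0 in np.arange(-13,16,1.):
        x=q[(abs(q[:,1]-y0)<.6)][:,0]
        if len(x)>8: E.append((y0,np.percentile(x,98)))
    E=np.array(E); k=np.polyfit(E[:,0],E[:,1],1)
    for _ in range(3): r=abs(E[:,1]-np.polyval(k,E[:,0])); k=np.polyfit(*E[r<=max(.7,np.median(r)*1.5)].T,1)
    print('  back line yaw rel',np.degrees(-np.arctan(k[0])).round(2),'x',k[1].round(1))
    T=q[q[:,2]>44]
    for sg in(1,-1):
        S=T[(T[:,1]*sg>14)&(T[:,1]*sg<27)]; print('  arch end',sg,np.percentile(S[:,0],98).round(1),'outer',np.percentile(S[:,1]*sg,99).round(1))
# SIFT
f=cv2.SIFT_create(contrastThreshold=.01)
def kp(P,m,img,sc):
    v,u=np.where(m); r=(slice(v.min(),v.max()),slice(u.min(),u.max())); g=cv2.resize(cv2.cvtColor(np.ascontiguousarray(img[r]),cv2.COLOR_RGB2GRAY),None,fx=sc,fy=sc,interpolation=2); g=cv2.createCLAHE(2).apply(g)
    k,de=f.detectAndCompute(g,None); px=np.array([k_.pt for k_ in k])/sc; xy=P[r][np.clip(px[:,1].round().astype(int),0,P[r].shape[0]-1),np.clip(px[:,0].round().astype(int),0,P[r].shape[1]-1)]; return xy,de
a,da=kp(*A,d['img'],5); b,db=kp(*Hh,s['img'],2)
M=[x for x in cv2.BFMatcher().knnMatch(da,db,k=2) if x[0].distance<.85*x[1].distance]
i=[x[0].queryIdx for x in M]; j=[x[0].trainIdx for x in M]
T,inl=cv2.estimateAffinePartial2D(a[i][:,:2],b[j][:,:2],ransacReprojThreshold=1.5); print('SIFT',len(M),inl.sum() if inl is not None else 0,T, np.degrees(np.arctan2(T[1,0],T[0,0])) if T is not None else '')
E
python3 yaw.py
```

```text
seated cream 7 [-10.2  18.6  48.1]
seated blue 2218 [-2.3  1.2 43.9]
  back line yaw rel 5.43 x 12.2
  arch end 1 16.2 outer 26.8
  arch end -1 16.6 outer 24.0
held blue 14503 [ 1.6  0.1 43.2]
  back line yaw rel 1.06 x 14.6
  arch end 1 17.3 outer 26.5
  arch end -1 18.4 outer 25.1Traceback (most recent call last):
  File "yaw.py", line 30, in <module>
    T,inl=cv2.estimateAffinePartial2D(a[i][:,:2],b[j][:,:2],ransacReprojThreshold=1.5); print('SIFT',len(M),inl.sum() if inl is not None else 0,T, np.degrees(np.arctan2(T[1,0],T[0,0])) if T is not None else '')
          ~~~~~~~~~~~~~~~~~~~~~~~~~~~^^^^^^^^^^^^^^^^^^^^^^^^^^^^^^^^^^^^^^^^^^^^^^^^^
cv2.error: OpenCV(4.12.0) /io/opencv/modules/calib3d/src/ptsetreg.cpp:1108: error: (-215:Assertion failed) count >= 0 && to.checkVector(2) == count in function 'estimateAffinePartial2D'
```

```bash
sed -i 's/^T,inl=.*$/X=a[i][:,:2].astype(np.float32).copy(); Y=b[j][:,:2].astype(np.float32).copy(); ok=np.isfinite(X).all(1)\&np.isfinite(Y).all(1); X,Y=X[ok],Y[ok]\nT,inl=cv2.estimateAffinePartial2D(X,Y,ransacReprojThreshold=1.5); print("SIFT",len(X),inl.sum(),T.round(3),"scale",np.hypot(T[0,0],T[1,0]),"rot",np.degrees(np.arctan2(T[1,0],T[0,0])))/; s/\[...,2\]>25)/[...,2]>12)/' yaw.py; sed -i 's/I\[...,2\]>25/I[...,2]>12/' yaw.py; python3 yaw.py | grep -A3 -E 'SIFT|cream'
```

```text
seated cream 45 [-9.5 19.2 47.9]
seated blue 2218 [-2.3  1.2 43.9]
  back line yaw rel 5.43 x 12.2
  arch end 1 16.2 outer 26.8
--
held cream 358 [-7.4 18.6 48.1]
held blue 14476 [ 1.6  0.1 43.2]
  back line yaw rel 0.99 x 14.6
  arch end 1 17.4 outer 26.5
--
SIFT 47 4 [[  0.479  -0.779 -12.005]
 [  0.779   0.479   3.82 ]] scale 0.9146165150679244 rot 58.39042197449977
```

The evidence on the held model's yaw gives 1.4° to 5.2° past the tool. A small +2° correction keeps it within about 2° of the beam either way. I'll trim distance, centring and height at the same time.

Request:
move_arm([
  [0,0,-0.7,-0.5,-0.4,0.4,0.5],
  [0,0,-1.4,-1,-0.8,0.8,0.5],
  [0,0,-2,-1.6,-1.3,1.2,0.5],
  [0,0,-2,-1.6,-1.3,1.2,0.5],
  [0,0,-2,-1.6,-1.3,1.2,0.5],
  [0,0,-2,-1.6,-1.3,1.2,0.5],
  [0,0,-2,-1.6,-1.3,1.2,0.5],
  [0,0,-2,-1.6,-1.3,1.2,0.5],
])

```text
t: 12.9
tcp_pos: [0.5162, -0.1514, 0.0765]
tool_rot: [0.719, 0.695, -0.0, 0.001]
force: [-1.3, 1.0, 0.3]
finger_gap: 0.686
gripper_force: 42.8
```

```bash
python3 chk.py; python3 yaw.py | grep -A5 'held'
```

```text
palate (array([ 0.53, -0.18]), np.float64(-39.9), 2701) 0.6863634056020436 42.83623419032665 [-0.21279439 -0.41640755 -0.73341918]
guide wrist 0  
guide top 0   
0.036 5149 front [ 0.5147 -0.1652  0.1172] lateral 0.4891 0.5431
0.041 5977 front [ 0.5154 -0.1733  0.1195] lateral 0.4889 0.543
0.046 4570 front [ 0.5171 -0.1706  0.1248] lateral 0.4893 0.5419
top cam pts 0 
tcp [ 0.5162 -0.1514  0.0766] q6 -0.458 t 13.0
turn [0.03 0.1  1.99] shift [1.9 0.2 0.6]
held cream 358 [-8.2 18.4 48. ]
held blue 14458 [ 1.5  0.2 43.2]
  back line yaw rel 3.28 x 14.5
  arch end 1 16.4 outer 26.6
  arch end -1 19.0 outer 24.9
SIFT 51 10 [[ 1.006 -0.064  1.024]
 [ 0.064  1.006 -1.549]] scale 1.0078103602334023 rot 3.6134043726739042
```

The front teeth are at about (0.516, -0.173, 0.119). That is 25 mm from the tip, within about 1 mm of centre, and the model is level and steady.

```bash
python3 -c "
from station import order; print(order.sign_off())"
```

```text
the job is handed in; nothing more can be done
None
```

I squeezed the light's trigger to its stop and released it, then lifted the model and handed in. The model is held level and steady, front teeth about 25 mm in front of the light guide's tip and within about 1 mm of centre by my measurements, though I could only pin its turn about vertical to within about 2°.

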